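# Wind up the plate of the pickle press and unclip its lid

### The arm

A 7-joint arm with a two-finger parallel gripper is mounted at the origin on the work surface. World frame = base frame: x ahead of the robot, y to its left, z up, the work surface at z = 0. Lengths are in m, angles in rad, forces in N, time in s.
With the tool pointing down it reaches from about 0.4 to 0.85 m from the base axis. Payload 10.4 kg.
Tool frame: the origin (TCP) lies between the finger pads; the fingertips stand 17 mm ahead of it and the grasp point (between the pads) lies 2 mm behind it; z points along the fingers, y is the direction in which the jaws open and shut (so a half turn about z gives the same grasp; the last joint's range is limited). The gripper opens to 85 mm and grips with 20 to 120 N. Pads are 22 mm wide; open, the fingers measure 114 mm over their backs; the gripper's body (76 mm by 85 mm) begins 54 mm behind the grasp point. The pads swing forward as they close: fully open they stand 13 mm farther back than shut.
Start: joints at [-1.23, 0.332, -0.065, 1.46, 0.022, 1.35, -0.088], TCP at [0.222, 0.584, 0.248] pointing down, gripper open.
Joint ranges: [-2.6, 2.6], [-0.5, 2.12], [-1.47, 1.34], [0.16, 2.42], [-1.27, 4.41], [0.06, 2.06], [-2.6, 2.6]. Speed limits (rad/s): [2.22, 2.22, 2.79, 2.79, 3.14, 3.14, 3.14].

### API

Orientations are given as a unit quaternion [x, y, z, w].
In Python, from workcell import manip gives the robot as it stands.
- The arm moves only by the tool jog_arm, never from a script. Its argument "steps" is one flat list of numbers, 5 for each row, row after row: the finger opening in m, from 0 to 0.0854, then the shift along the tool's x, y, z in m, then the turn about the tool's z in rad. In form: [gripper, x, y, z, twist, gripper, x, y, z, twist, ...]. A call has exactly 10 rows; each row is the pose to reach, as a shift and turn from the pose commanded when the call began, along the tool's axes at that moment; what a row does not reach only later rows make up. A row lasts 1/10 s, in which the tool goes at most 50 mm and 8.59 degrees, less where a joint would pass 70% of its speed; a pose out of reach is approached as far as the arm can. A call with a gripper value outside its range is refused whole. The fingers move at their own pace and stop on an object; "grip_force" is the grip in N (left out, the last holds). Time passes only in rows, so rows that repeat a pose let the fingers close, or fill a call up. It gives the time, the measured TCP pose, the force and the opening at its end, in the units of the state.
- manip.get_obs(): the state, without advancing time (a new reading comes with each control period).
- manip.camera(name): name is "scene" or "side" or "wrist"; returns (picture, depth): 384x512x3 uint8, red, green, blue; 384x512 float32, m along the optical axis (not along the pixel's ray), 0 where there is no reading.
- manip.calibration(name): a dict with "mtx" (3x3 intrinsics, pixels), "k1" (the pictures are not rectified: a ray, as slopes to the right and down, at radius r is drawn at 1 + k1 r^2 times it, then the intrinsics apply), "world_to_cam" (4x4, takes a point from world to camera coordinates). Camera axes: x right, y down, z forward; pixel columns grow to the right and rows downward; lengths in m; the calibration is good to about 2 mm. A picture is of the moment at which its call begins: read the wrist's pose just before it. calibration takes no time and is no camera call; for the wrist camera it gives the pose at the moment of the call.
- manip.hand_in(): hands the job in, once; it reports no verdict.
The state is a dict: "clock": time; "joint_pos": joint angles; "joint_velocities": joint speeds; "tau": joint torques, N m; "position": TCP position; "ee_rot": TCP orientation; "ft_force": force on the tool from outside, world axes, zero at the start; "torque": the same for the moment, N m; "grip_width": opening from 0.0 (shut) to 1.0 (fully open).
Only numpy, scipy, OpenCV 4.12 (cv2) and the standard library are available. Lean on these libraries where they do the work, as an engineer would, in place of code of your own. Each camera call takes 0.05 s, during which the arm holds its last target.

### The job

Get the glass pickle press ready to open: with strokes of the fingertips on the wings of its green knob, turn the knob anticlockwise (seen from above) until the pressing plate is wound all the way up and the knob comes to its stop, and only then push the two end clips outward, clear off the lid. Do not pinch the wings of the knob, do not lift, tip or shove the press, and leave the other things on the shelf where they stand.

Things in the scene. Friction and masses are not known exactly. Their poses are not given: they have to be found in the camera images.
- press: Pickle press standing loose on the shelf, about 1.7 kg: clear glass box 140 (its x) x 190 (its y) x 100 mm high under a white plastic lid 148 x 198 mm whose flat top is 110 mm above the shelf; a white boss of 24 mm radius round the screw rises 8 mm more. Origin: centre of its underside, z up. A green clip sits at each end of the long (y) side; the screw with its wing knob stands in the middle, on the z axis.
- knob (a joint): Turn of the wing knob about the vertical screw axis, rad, growing anticlockwise seen from above; this winds the plate up 14 mm a turn and the knob rises with it. 0: plate fully down, wing A along the press's +x. 21.99 (3.5 turns): hard stop, plate fully up, wings along the press's x again. Starts 1 to 1.85 turns short of the stop. Turns easily (0.03 N m, about 1 N on a wing), stays where left.
- knob_hub (a point): Point on the screw axis 1 mm above the underside of the green knob; turns and rises with the knob. Its x axis points along wing A, its z up. The knob is 84 mm long over its two opposite wings (A along +x, B along -x) round a hub of 12.5 mm radius and 28 mm height. Each wing reaches from the hub to 42 mm from the axis, is 6 mm thick (11 mm over its dark grip pads) and from 0 to 28 mm above this point. This point is 123 mm above the shelf at knob value 0 and 172 mm at the stop.
- wing_a_push: Dark rubber grip pad, 24 mm long, 19 mm high, 2.5 mm thick, on the face of wing A that is pushed to turn the knob anticlockwise (facing -y of knob_hub). Origin: its centre, 26.5 mm from the screw axis, 4.25 mm off the wing's mid-plane, 13.5 mm above knob_hub. Axes as knob_hub.
- wing_a_back: The same pad on the other face of wing A (facing +y of knob_hub).
- wing_b_push: The same pad on the face of wing B that is pushed to turn the knob anticlockwise (facing +y of knob_hub).
- wing_b_back: The same pad on the other face of wing B (facing -y of knob_hub).
- plate (a joint): Height of the light green pressing plate inside the glass above its lowest place, m; driven by the knob (0.014 per turn). 0.049 at the stop.
- plate_top (a point): Centre of the upper face of the light green pressing plate (122 x 172 mm, seen through the glass; a 32 mm wide spring housing in its middle stands 24 mm higher and comes up under the lid); 24 mm above the shelf at plate value 0, 73 mm at the stop.
- clip_l (a joint): Angle of the clip at the +y end of the press, rad: 0 closed (its lip, 12 mm deep, lies on the lid), growing as its top swings outward and down about a level hinge 80 mm above the shelf and 103 mm from the middle of the press, along the press's x; up to 1.9. About 0.6 N at the tab moves it, and it stays where it is left. From about 0.6 it is clear of the lid.
- clip_l_tab (a point): Middle of the top edge (inner side) of the upright thumb tab of clip_l: 50 mm wide along the press's x, 4 mm thick outward of this point, standing 22 mm above its lip. Closed, it is 136 mm above the shelf and 103 mm from the middle of the press; a fingertip fits on the lid between the tab and the screw boss, to push the tab outward. It moves with the clip.
- clip_r (a joint): The same for the clip at the -y end of the press; positive is again outward.
- clip_r_tab (a point): The same point on the thumb tab of clip_r, at the -y end of the press.
- sugar_pot: White ceramic sugar pot with a steel flip-top lid, 86 mm wide, 82 mm high, near the press. Origin: centre of its underside. Bystander.
- tea_tin: Stainless tea tin with a press-fit cap, 77 mm wide, 106 mm high, near the press. Origin: centre of its underside. Bystander.
- coaster: Round bamboo coaster, 96 mm wide, 8 mm thick. Origin: centre of its underside. Bystander.
- egg_holder: White plastic egg holder with three eggs, 104 x 154 mm, 72 mm high over the eggs. Origin: centre of its underside. Bystander.
- soy_bottle: Dark bottle with a red cap, 60 mm wide, 165 mm high. Origin: centre of its underside. Bystander.
- mug: Blue mug, 80 mm wide, 88 mm high, with a handle. Origin: centre of its underside. Bystander.
- salt_jar: Small glass jar with a white cap, 56 mm wide, 85 mm high. Origin: centre of its underside. Bystander.

How it is judged:
By the outcome, as a careful person would: the job done as asked, in the order asked, and still so for the second after the job is handed in, with the robot touching nothing.
It also fails if it takes over 72 s, if anything falls off the work surface, if the arm or the gripper's body presses on something with over 40 N, if the wrist force passes 120 N, or if a joint passes its speed limit or range.

## Working session

There is one attempt and no reset: what is moved stays moved. The work goes in short steps, Python scripts to look and compute and a tool call to move; the robot and the scene stay as the last step left them, time stands still between calls to the robot, and variables do not carry over. Pictures are saved under pics/ and viewed, and the job is handed in when it is done.

Besides the shell and the picture viewer there is one more tool, called after ">>>" by a JSON object that holds its "method" and its "body", one argument or row to a line. jog_arm: Moves the arm, as the interface text tells. Its arguments: {"type":"object","properties":{"steps":{"type":"array"},"grip_force":{"type":"number"}},"required":["steps"]}

```bash
mkdir -p pics; ls
cat > h.py <<'E'
import numpy as np,cv2
from workcell import manip
def snap(name,fn):
    c=manip.calibration(name); im,d=manip.camera(name)
    cv2.imwrite('pics/'+fn+'.png',im[:,:,::-1]); np.savez('pics/'+fn+'.npz',im=im,d=d,m=c['mtx'],k1=c['k1'],w=c['world_to_cam'])
    return im,d,c
def load(fn):
    z=np.load('pics/'+fn+'.npz'); return z['im'],z['d'],dict(mtx=z['m'],k1=float(z['k1']),world_to_cam=z['w'])
def rays(px,c):
    px=np.asarray(px,float).reshape(-1,1,2)
    u=cv2.undistortPoints(px,np.array(c['mtx'],float),np.array([float(c['k1']),0,0,0]))[:,0]
    R=np.array(c['world_to_cam']); d=np.c_[u,np.ones(len(u))]
    return -R[:3,:3].T@R[:3,3], d@R[:3,:3]
def onplane(px,c,z):
    o,d=rays(px,c); return o+d*((z-o[2])/d[:,2])[:,None]
def pts(px,dep,c):
    px=np.asarray(px); o,d=rays(px,c); return o+d*dep[px[:,1],px[:,0]][:,None]
def proj(P,c):
    W=np.array(c['world_to_cam'],float); P=np.atleast_2d(np.asarray(P,float))
    return cv2.projectPoints(P.reshape(-1,1,3),cv2.Rodrigues(W[:3,:3])[0],W[:3,3],np.array(c['mtx'],float),np.array([float(c['k1']),0,0,0]))[0][:,0]
E
python3 - <<'E'
from h import *
for n in ['scene','side','wrist']: snap(n,n+'0')
o=manip.get_obs(); print(o)
print(manip.calibration('scene'))
E
```

```text
pics
{'clock': 0.15, 'joint_pos': array([-1.22960438,  0.33272494, -0.06470811,  1.46075369,  0.02157249,
        1.34990545, -0.08851627]), 'joint_velocities': array([-0.00135448, -0.00042672,  0.00109318, -0.00378446,  0.00128342,
       -0.00034176,  0.00082384]), 'tau': array([ 1.21926023e-03, -6.25824952e+01,  4.94791882e-02, -3.91851962e+01,
        1.63497229e-02,  7.43122335e-03,  2.44571783e-05]), 'position': array([0.22227814, 0.58384754, 0.24769728]), 'ee_rot': array([ 1.80893390e-01,  9.83502557e-01, -5.41370123e-04, -9.02245290e-05]), 'ft_force': array([ 0.59651165,  0.5557102 , -0.44462555]), 'torque': array([-0.02523879,  0.01757478, -0.00657847]), 'grip_width': 1.0030434443904026}
{'mtx': array([[370.55052329,   0.        , 248.32935776],
       [  0.        , 370.55052329, 192.70692983],
       [  0.        ,   0.        ,   1.        ]]), 'k1': -0.12112861959814501, 'world_to_cam': array([[-0.89165471,  0.45264124,  0.00823365,  0.50954244],
       [ 0.24645722,  0.50058967, -0.82986072, -0.02525488],
       [-0.37975087, -0.73791998, -0.55790984,  1.57337918],
       [ 0.        ,  0.        ,  0.        ,  1.        ]])}
```

View pics/scene0.png

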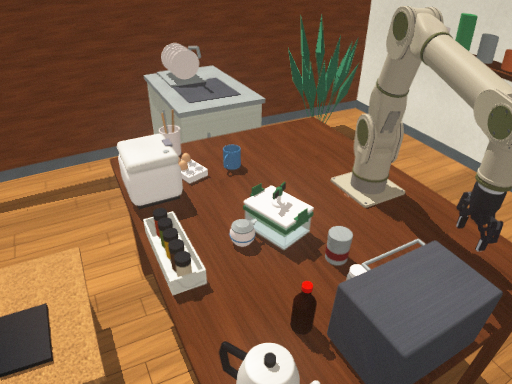

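View pics/side0.png

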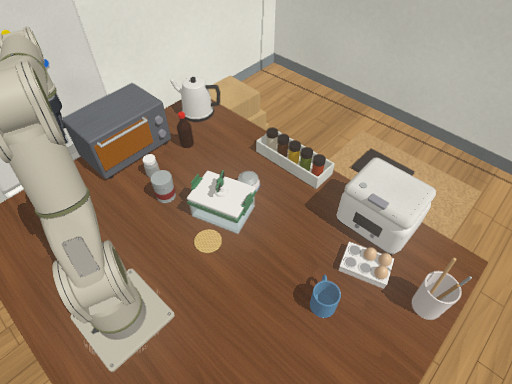

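View pics/wrist0.png

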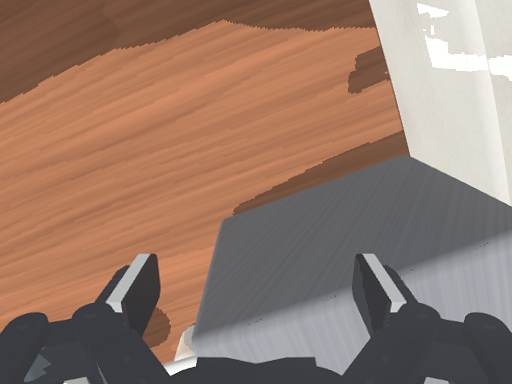

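The scene view shows the press at about (278,215), with the knob at (280,190) and clips at (256,190) and (302,218). The tin is at (339,245), the sugar pot at (242,232) and the soy bottle at (303,308). In the side view the press is at (222,200) and the coaster at (208,241). The wrist camera sees only the oven. I'll enlarge the crops.

Run:
```python
from h import *
a=load('scene0')[0][165:260,220:360]; b=load('side0')[0][150:260,140:280]
cv2.imwrite('pics/crop_a.png',cv2.resize(a[:,:,::-1],None,fx=5.5,fy=5.5,interpolation=cv2.INTER_CUBIC))
cv2.imwrite('pics/crop_b.png',cv2.resize(b[:,:,::-1],None,fx=5,fy=5,interpolation=cv2.INTER_CUBIC))
for n in ['scene0','side0']:
    im,d,c=load(n); hsv=cv2.cvtColor(im,cv2.COLOR_RGB2HSV)
    ys,xs=np.nonzero((hsv[...,2]>205)&(hsv[...,1]<40)&(d>0))
    P=pts(np.c_[xs,ys],d,c); s=(abs(P[:,2]-.11)<.006)&(P[:,0]>.35)&(P[:,0]<.8)&(abs(P[:,1])<.35)
    q=P[s,:2]; r=cv2.minAreaRect(q.astype(np.float32)*1000); print(n,len(q),q.min(0),q.max(0),r, P[s,2].mean())
```

```text
scene0 1101 [ 0.39705099 -0.04321473] [0.59203129 0.18056092] ((492.0860595703125, 68.74907684326172), (151.8077392578125, 198.122802734375), 17.732179641723633) 0.11096267420707973
side0 1432 [ 0.39353313 -0.04837601] [0.58890534 0.17600024] ((491.6339111328125, 65.4756088256836), (149.45541381835938, 193.6361541748047), 18.441822052001953) 0.10962412263597784
```

Run:
```python
from h import *
for n in ['scene0','side0']:
    im,d,c=load(n)
    v,u=np.nonzero(d>0); P=pts(np.c_[u,v],d,c)
    s=(P[:,0]>.3)&(P[:,0]<.85)&(abs(P[:,1])<.4)&(P[:,2]>.02)
    for lo,hi in [(.02,.1),(.1,.118),(.118,.15),(.15,.21)]:
        k=s&(P[:,2]>lo)&(P[:,2]<hi); print(n,lo,k.sum(),P[k].min(0) if k.any() else'',P[k].max(0) if k.any() else '')
```

```text
scene0 0.02 3436 [ 0.3655116  -0.39997462  0.02006119] [0.84969034 0.3999179  0.09998   ]
scene0 0.1 1889 [ 0.35384861 -0.2685864   0.10000102] [0.8497282  0.32530286 0.11797516]
scene0 0.118 435 [ 0.43565516 -0.28468751  0.11800633] [0.84974    0.17624568 0.14980075]
scene0 0.15 964 [ 0.45648752 -0.39998489  0.15010001] [0.84994443 0.09317444 0.20825532]
side0 0.02 3180 [ 0.35485226 -0.39997673  0.02007012] [0.84998511 0.3999985  0.09995084]
side0 0.1 2184 [ 0.35475973 -0.39934685  0.10000086] [0.84992159 0.32434292 0.11797437]
side0 0.118 489 [ 0.43485308 -0.39994246  0.11803526] [0.76421908 0.17867246 0.14983493]
side0 0.15 1632 [ 0.45496159 -0.39997973  0.15012109] [0.84971578 0.08960749 0.2095066 ]
```

View pics/crop_a.png

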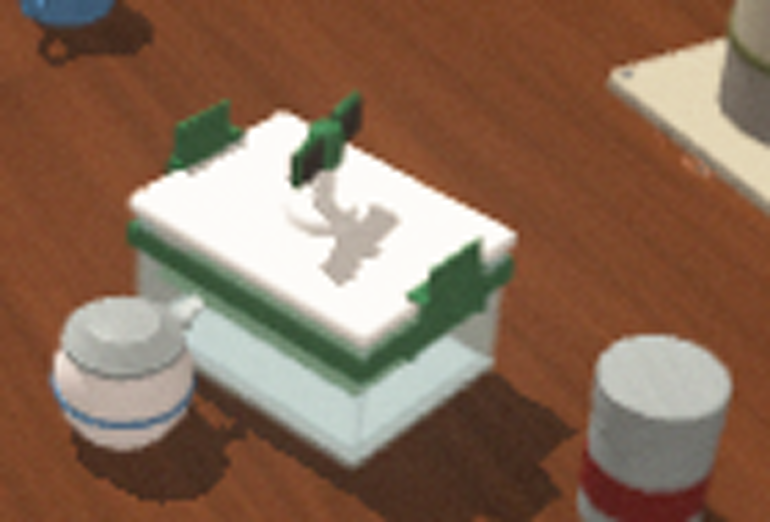

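View pics/crop_b.png

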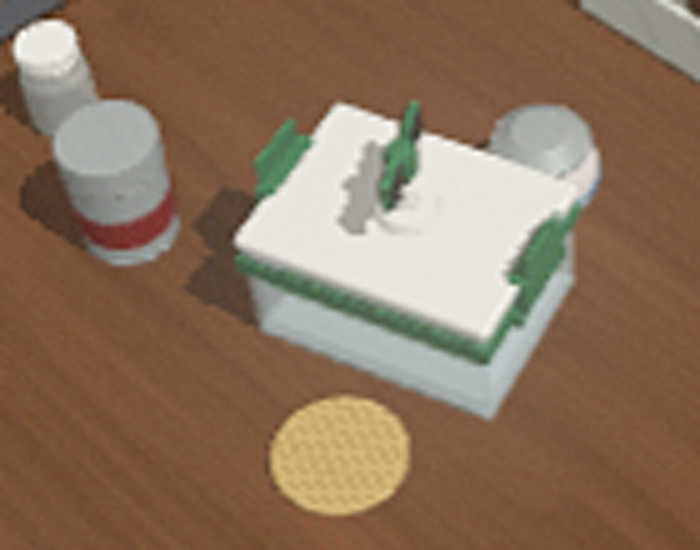

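Run:
```python
from h import *
C=np.array([.492,.067]); a=np.deg2rad(18.1); ex=np.array([np.cos(a),np.sin(a)]); ey=np.array([-ex[1],ex[0]])
for n in ['scene0','side0']:
    im,d,c=load(n); hsv=cv2.cvtColor(im,cv2.COLOR_RGB2HSV)
    v,u=np.nonzero(d>0); P=pts(np.c_[u,v],d,c); l=np.c_[(P[:,:2]-C)@ex,(P[:,:2]-C)@ey]
    g=(hsv[v,u,0]>50)&(hsv[v,u,0]<95)&(hsv[v,u,1]>60)
    k=(np.hypot(*l.T)<.05)&(P[:,2]>.122); q=l[k]
    z=P[k,2]; print(n,'knob n',k.sum(),'zmax',np.percentile(z,[5,50,95,99]))
    t=z>np.percentile(z,99)-.004
    qq=q[t]; print('top centroid',qq.mean(0), 'minrect',cv2.minAreaRect((qq*1000).astype(np.float32)))
    w,V=np.linalg.eigh(np.cov(qq.T)); print('axis deg(press frame)',np.degrees(np.arctan2(V[1,1],V[0,1])),np.sqrt(w))
    for s in (1,-1):
        k=(s*l[:,1]>.085)&(s*l[:,1]<.13)&(abs(l[:,0])<.05)&(P[:,2]>.118); print('clip',s,k.sum(),l[k].mean(0),P[k,2].max(),l[k].min(0),l[k].max(0))
    # plate
    k=g&(abs(l[:,0])<.07)&(abs(l[:,1])<.1)&(P[:,2]<.1); print(k.sum())
    # blobs of others
    mask=np.zeros(d.shape,np.uint8); s=(P[:,0]>.25)&(P[:,0]<.95)&(abs(P[:,1])<.45)&(P[:,2]>.025)&(P[:,2]<.3); mask[v[s],u[s]]=255
    N,L,S,_=cv2.connectedComponentsWithStats(mask)
    lab=L[v,u]
    for i in range(1,N):
        if S[i,4]>40:
            p=P[lab==i]; print('blob',S[i],p.min(0).round(3),p.max(0).round(3))
```

```text
scene0 knob n 149 zmax [0.12725118 0.17003397 0.1800283  0.1812325 ]
top centroid [-0.00096148  0.00020733] minrect ((-1.738983154296875, 0.6384830474853516), (84.11417388916016, 14.317815780639648), 20.750635147094727)
axis deg(press frame) -164.56947735725973 [0.00323052 0.02483471]
clip 1 52 [0.00075718 0.10610469] 0.13782156852580818 [-0.02489146  0.10218056] [0.02331075 0.10893513]
clip -1 51 [-0.00070749 -0.10415097] 0.13882161974691432 [-0.02656893 -0.1090418 ] [ 0.02450302 -0.10051911]
65
blob [ 118  137   90   68 3672] [ 0.576 -0.45   0.025] [ 0.936 -0.249  0.208]
blob [223 145  18  23 290] [ 0.405 -0.45   0.025] [ 0.502 -0.374  0.093]
blob [ 230  181   84   64 3302] [ 0.39  -0.047  0.025] [0.676 0.185 0.182]
blob [ 143  208   63   82 2200] [ 0.814 -0.124  0.025] [0.925 0.202 0.107]
blob [325 226  28  35 746] [0.354 0.249 0.025] [0.434 0.326 0.109]
blob [346 264  21  16 184] [0.41  0.397 0.045] [0.46  0.437 0.088]
side0 knob n 133 zmax [0.12933534 0.17272173 0.1795405  0.18081216]
top centroid [-0.00343614  0.00062343] minrect ((-1.7688407897949219, 2.5268678665161133), (77.51988983154297, 9.243700981140137), 15.442144393920898)
axis deg(press frame) -165.4028342587687 [0.00239809 0.02466861]
clip 1 42 [-0.00210634  0.10513882] 0.14024358454321728 [-0.02512242  0.09528711] [0.02451909 0.11078036]
clip -1 41 [-0.00247949 -0.10454916] 0.1400399968480579 [-0.02694244 -0.1067003 ] [ 0.02421052 -0.09330025]
32
blob [180 114  14  31 252] [0.614 0.424 0.026] [0.669 0.45  0.166]
blob [ 256  127   79   57 1883] [ 0.808 -0.121  0.025] [0.928 0.205 0.106]
blob [143 154  32  46 781] [0.355 0.244 0.025] [0.458 0.447 0.11 ]
blob [ 336  157   89   91 4343] [ 0.718 -0.45   0.026] [ 0.928 -0.255  0.21 ]
blob [ 186  170   74   61 2992] [ 0.39  -0.049  0.025] [0.666 0.184 0.182]
blob [340 242  37  33 696] [ 0.577 -0.45   0.025] [ 0.7   -0.36   0.072]
blob [311 275  30  40 518] [ 0.405 -0.45   0.025] [ 0.499 -0.374  0.092]
```

The side and scene views agree on these values:
- **Press:** centre at about (0.490, 0.067), x axis at 18°, lid top at 0.110.
- **Knob:** wings at about 33° in the world frame (+15° in the press frame), top at 0.180. That means about 2.04 turns, so 1.46 turns to go.

I'll hold the open jaws astride the knob so one finger pushes each wing as a couple. Next I move over the press.

>>> {"method": "jog_arm", "body": {
  "steps": [0.05,-0.012,-0.011,0,0.05,0.05,-0.04,-0.036,0,0.18,0.05,-0.075,-0.067,0,0.32,0.05,-0.11,-0.098,0,0.46,0.05,-0.145,-0.13,0,0.6,0.05,-0.18,-0.161,0,0.74,0.05,-0.215,-0.192,0,0.88,0.05,-0.25,-0.223,0,1.02,0.05,-0.28,-0.25,0,1.14,0.05,-0.3,-0.268,0,1.2]
}}

```text
clock: 1.15
position: [0.4085, 0.2241, 0.2484]
ee_rot: [0.707, 0.707, 0.0, 0.0]
ft_force: [0.3, -0.1, -0.0]
grip_width: 0.586
```

```bash
cat >> h.py <<'E'
def state():
    o=manip.get_obs(); from scipy.spatial.transform import Rotation as Ro
    R=Ro.from_quat(o['ee_rot']).as_matrix()
    print('t',round(o['clock'],2),'pos',o['position'].round(4),'yaw_y',round(np.degrees(np.arctan2(R[1,1],R[0,1])),1),'tilt',R[:,2].round(3),'j',o['joint_pos'].round(2),'F',o['ft_force'].round(2),'T',o['torque'].round(3),'w',round(o['grip_width'],3))
    return o,R
def to(x,y,z,yaw):
    o,R=state(); d=R.T@(np.array([x,y,z])-o['position']); cur=np.degrees(np.arctan2(R[1,1],R[0,1]))
    print('shift',d.round(4),'twist',round(-np.radians(yaw-cur),3))
E
python3 -c "
from h import *
to(.490,.067,.248,-27)"
```

```text
t 1.15 pos [0.4085 0.2241 0.2484] yaw_y 0.0 tilt [ 0.  0. -1.] j [-0.88 -0.03  0.28  1.88  0.01  1.3  -0.61] F [ 0.29 -0.07 -0.04] T [-0.035 -0.035  0.04 ] w 0.586
shift [-0.1571  0.0815  0.0004] twist 0.472
```

>>> {"method": "jog_arm", "body": {
  "steps": [0.05,-0.015,0.008,0,0.06,0.05,-0.045,0.023,0,0.16,0.05,-0.08,0.041,0,0.28,0.05,-0.11,0.057,0,0.38,0.05,-0.135,0.07,0,0.44,0.05,-0.15,0.078,0,0.47,0.05,-0.157,0.0815,0,0.472,0.05,-0.157,0.0815,0.0,0.472,0.05,-0.157,0.0815,0,0.472,0.05,-0.157,0.0815,0,0.472]
}}

```text
clock: 2.15
position: [0.4896, 0.072, 0.2482]
ee_rot: [0.85, 0.526, -0.0, -0.0]
ft_force: [0.3, -0.2, 0.7]
grip_width: 0.588
```

```bash
python3 -c "
from h import *
to(.490,.067,.248,-27); snap('wrist','w1'); snap('side','s1')
im=load('s1')[0][100:280,120:300]; cv2.imwrite('pics/s1c.png',cv2.resize(im[:,:,::-1],None,fx=3.3,fy=3.3,interpolation=cv2.INTER_CUBIC))
im,d,c=load('w1'); print(proj([[.49,.067,.18],[.49,.067,.11]],c))
"
```

```text
t 2.15 pos [0.4896 0.072  0.2482] yaw_y -26.5 tilt [-0.  0. -1.] j [-0.7   0.03  0.47  1.82 -0.01  1.3  -0.68] F [ 0.27 -0.23  0.67] T [ 0.003 -0.03   0.03 ] w 0.588
shift [-0.0042  0.0026  0.0002] twist 0.009
[[260.28390029 221.98513851]
 [259.30865422 188.61568767]]
```

View pics/w1.png

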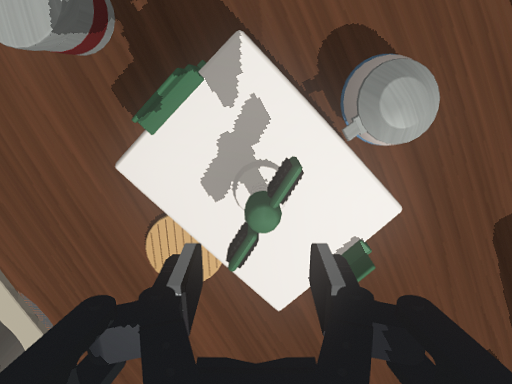

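View pics/s1c.png

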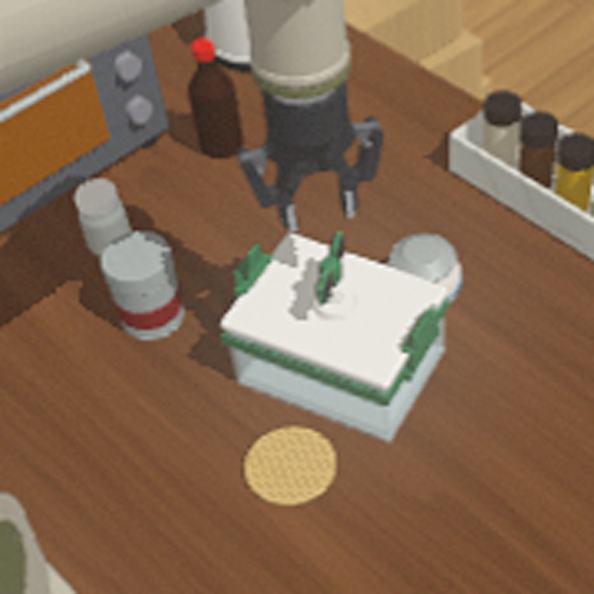

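The wrist view shows the knob hub at (262,211), wings running from (237,265) to (296,165), lid corners at (240,30), (117,165), (279,309) and (402,209), and clips at (170,100) and (357,258). I'll measure from the wrist depth.

```bash
cat >> h.py <<'E'
def measure(fn):
    im,d,c=load(fn); hsv=cv2.cvtColor(im,cv2.COLOR_RGB2HSV)
    v,u=np.nonzero((d>0)&(np.arange(384)[:,None]<320)); P=pts(np.c_[u,v],d,c)
    near=np.hypot(P[:,0]-.49,P[:,1]-.067)<.14; sat=hsv[v,u,1]
    k=near&(abs(P[:,2]-.11)<.006)&(sat<60)
    r=cv2.minAreaRect((P[k,:2]*1000).astype(np.float32)); print('lid',r,P[k,2].mean().round(4))
    g=near&(hsv[v,u,0]>50)&(hsv[v,u,0]<90)&(sat>70)&(P[:,2]>.122)
    k=g&(np.hypot(P[:,0]-.49,P[:,1]-.067)<.055)
    q=P[k]; print('knob n',len(q),'ztop',np.percentile(q[:,2],[90,98]) if len(q) else '')
    t=q[q[:,2]>np.percentile(q[:,2],98)-.006]
    r=cv2.minAreaRect((t[:,:2]*1000).astype(np.float32)); w,V=np.linalg.eigh(np.cov(t[:,:2].T))
    print('knob rect',r,'centroid',t.mean(0).round(4),'yaw',np.degrees(np.arctan2(V[1,1],V[0,1]))%180)
E
python3 -c "
from h import *
measure('w1')
snap('wrist','w2'); state(); measure('w2')"
```

```text
lid ((491.52276611328125, 67.87492370605469), (147.8210906982422, 210.71632385253906), 18.25455093383789) 0.1104
knob n 929 ztop [0.1799938  0.18052743]
knob rect ((492.0503234863281, 66.23544311523438), (80.52032470703125, 17.400028228759766), 22.425737380981445) centroid [0.4916 0.066  0.1781] yaw 31.898052261469218
t 2.3 pos [0.4898 0.0713 0.2483] yaw_y -26.6 tilt [-0.  0. -1.] j [-0.69  0.03  0.47  1.82 -0.01  1.3  -0.68] F [-0.23  0.45  0.87] T [ 0.023  0.001 -0.056] w 0.585
lid ((491.66082763671875, 67.70792388916016), (147.68222045898438, 211.10081481933594), 18.322355270385742) 0.1104
knob n 945 ztop [0.18002833 0.18063815]
knob rect ((491.8802185058594, 65.96104431152344), (80.23501586914062, 17.698135375976562), 22.73610496520996) centroid [0.4915 0.066  0.1781] yaw 31.855634083471813
```

>>> {"method": "jog_arm", "body": {
  "steps": [0.05,-0.0031,0.0034,0.012,0,0.05,-0.0031,0.0034,0.032,0,0.05,-0.0031,0.0034,0.052,0,0.05,-0.0031,0.0034,0.067,0,0.05,-0.0031,0.0034,0.075,0,0.05,-0.0031,0.0034,0.077,0,0.05,-0.0031,0.0034,0.077,-0.04,0.05,-0.0031,0.0034,0.077,-0.12,0.05,-0.0031,0.0034,0.077,-0.2,0.05,-0.0031,0.0034,0.077,-0.25]
}}

```text
clock: 3.3
position: [0.4921, 0.0662, 0.1719]
ee_rot: [0.778, 0.628, 0.001, 0.0]
ft_force: [-0.2, 0.7, -0.5]
grip_width: 0.588
```

```bash
python3 -c "
from h import *
snap('wrist','w3'); snap('side','s3');state()
im=load('s3')[0][130:250,160:280]; cv2.imwrite('pics/s3c.png',cv2.resize(im[:,:,::-1],None,fx=5,fy=5,interpolation=cv2.INTER_CUBIC))
"
```

```text
t 3.4 pos [0.492  0.0662 0.1718] yaw_y -12.3 tilt [ 0.001  0.    -1.   ] j [-0.66  0.1   0.47  1.92 -0.05  1.13 -0.39] F [-0.71  0.73 -0.24] T [-0.002 -0.004  0.04 ] w 0.586
```

View pics/w3.png

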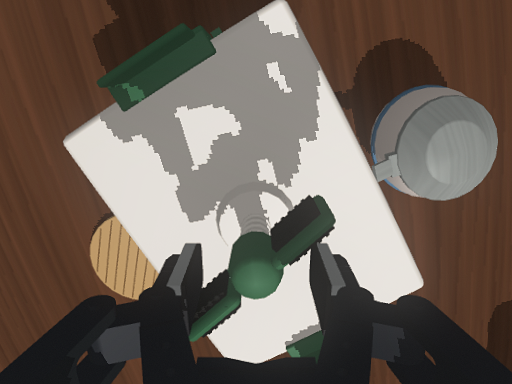

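View pics/s3c.png

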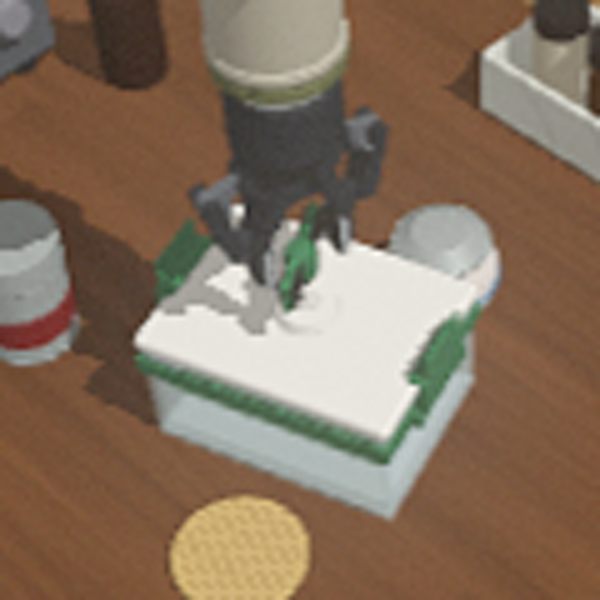

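The fingers straddle the hub at (258,265), each on the pushing side of its wing. I'll start stroke 1.

>>> {"method": "jog_arm", "body": {
  "steps": [0.05,0,0,0,-0.05,0.05,0,0,0,-0.14,0.05,0,0,0,-0.26,0.05,0,0,0,-0.4,0.05,0,0,-0.001,-0.54,0.05,0,0,-0.001,-0.68,0.05,0,0,-0.001,-0.82,0.05,0,0,-0.002,-0.95,0.05,0,0,-0.002,-1.05,0.05,0,0,-0.002,-1.1]
}}

```text
clock: 4.4
position: [0.4921, 0.0662, 0.1738]
ee_rot: [0.335, 0.942, 0.0, 0.0]
ft_force: [0.0, 0.0, 0.1]
grip_width: 0.587
```

```bash
python3 -c "
from h import *
snap('wrist','w4');state();measure('w4')
"
```

```text
t 4.45 pos [0.4921 0.0662 0.1738] yaw_y 50.9 tilt [ 0.001  0.    -1.   ] j [-0.6   0.1   0.4   1.91 -0.04  1.14  0.7 ] F [1.03 0.44 0.57] T [-0.004 -0.022  0.053] w 0.586
lid ((491.0392150878906, 66.78076934814453), (147.66957092285156, 197.74952697753906), 18.20931053161621) 0.1103
knob n 3178 ztop [0.18173616 0.18233705]
knob rect ((492.29638671875, 71.24882507324219), (71.3449478149414, 19.0062255859375), 72.84675598144531) centroid [0.4905 0.0681 0.1798] yaw 85.57830682099696
```

View pics/w4.png

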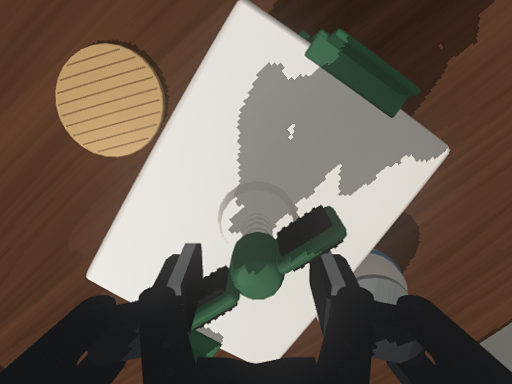

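The right finger is on the wing at (325,245) and the left one on the wing at (212,290). The wing yaw is about 86°, leading the jaws by 35°, and the lid hasn't moved. I'll continue the stroke.

>>> {"method": "jog_arm", "body": {
  "steps": [0.05,0,0,0,-0.08,0.05,0,0,-0.001,-0.22,0.05,0,0,-0.001,-0.37,0.05,0,0,-0.001,-0.52,0.05,0,0,-0.001,-0.67,0.05,0,0,-0.002,-0.82,0.05,0,0,-0.002,-0.97,0.05,0,0,-0.002,-1.12,0.05,0,0,-0.003,-1.27,0.05,0,0,-0.003,-1.42]
}}

```text
clock: 5.45
position: [0.4921, 0.0665, 0.1768]
ee_rot: [-0.361, 0.933, 0.0, 0.001]
ft_force: [1.2, 1.2, 1.4]
grip_width: 0.583
```

```bash
python3 -c "
from h import *
state()
"
```

```text
t 5.45 pos [0.4921 0.0665 0.1768] yaw_y 132.3 tilt [ 0.001  0.001 -1.   ] j [-0.53  0.1   0.32  1.9  -0.03  1.14  2.11] F [1.21 1.18 1.41] T [ 0.281 -0.142 -0.073] w 0.583
```

>>> {"method": "jog_arm", "body": {
  "steps": [0.05,0,0,0,-0.15,0.05,0,0,-0.001,-0.3,0.05,0,0,-0.001,-0.3,0.05,0,0,-0.001,-0.2,0.05,0,0,-0.001,-0.06,0.05,0,0,-0.015,0.09,0.05,0,0,-0.035,0.24,0.05,0,0,-0.045,0.39,0.05,0,0,-0.045,0.54,0.05,0,0,-0.045,0.69]
}}

```text
clock: 6.45
position: [0.4919, 0.0661, 0.2218]
ee_rot: [-0.015, 1.0, 0.0, 0.0]
ft_force: [-1.0, -0.3, 0.7]
grip_width: 0.586
```

```bash
python3 -c "
from h import *
snap('wrist','w5');state();measure('w5')
"
```

```text
t 6.5 pos [0.4918 0.0661 0.2216] yaw_y 91.2 tilt [ 0.001  0.    -1.   ] j [-0.56  0.06  0.35  1.85 -0.02  1.24  1.39] F [0.33 0.05 0.35] T [ 0.002 -0.061  0.059] w 0.582
lid ((490.7015380859375, 67.15000915527344), (147.67962646484375, 212.28367614746094), 18.23276138305664) 0.1103
knob n 649 ztop [0.18625044 0.18676951]
knob rect ((491.1794738769531, 67.71739196777344), (81.4169921875, 7.595977306365967), 5.845295429229736) centroid [0.4964 0.0666 0.1852] yaw 7.0363412815522395
```

>>> {"method": "jog_arm", "body": {
  "steps": [0.05,0,0,0,0.1,0.05,0,0,0,0.25,0.05,0,0,0,0.4,0.05,0,0,0,0.55,0.05,0,0,0,0.7,0.05,0,0,0,0.85,0.05,0,0,0,1.0,0.05,0,0,0,1.15,0.05,0,0,0,1.3,0.05,0,0,0,1.45]
}}

```text
clock: 7.5
position: [0.4916, 0.0661, 0.2213]
ee_rot: [0.65, 0.76, -0.0, -0.0]
ft_force: [-0.4, -0.7, 0.1]
grip_width: 0.589
```

>>> {"method": "jog_arm", "body": {
  "steps": [0.05,0,0,0,0.15,0.05,0,0,0,0.3,0.05,0,0,0,0.45,0.05,0,0,0,0.6,0.05,0,0,0,0.75,0.05,0,0,0.008,0.9,0.05,0,0,0.025,1.0,0.05,0,0,0.038,1.05,0.05,0,0,0.044,1.05,0.05,0,0,0.044,1.05]
}}

```text
clock: 8.5
position: [0.4913, 0.0661, 0.1768]
ee_rot: [0.942, 0.336, -0.001, 0.0]
ft_force: [-0.1, 0.5, -0.0]
grip_width: 0.586
```

```bash
python3 -c "
from h import *
to(.4915,.0668,.1775,-52)
"
```

```text
t 8.5 pos [0.4913 0.0661 0.1768] yaw_y -50.7 tilt [-0.001 -0.    -1.   ] j [-0.63  0.1   0.42  1.91 -0.04  1.15 -1.07] F [-0.08  0.49 -0.05] T [-0.009  0.05   0.006] w 0.586
shift [ 0.0006 -0.0004 -0.0007] twist 0.023
```

>>> {"method": "jog_arm", "body": {
  "steps": [0.05,0,0,0,-0.07,0.05,0,0,0,-0.2,0.05,0,0,0,-0.32,0.05,0,0,0,-0.44,0.05,0,0,0,-0.58,0.05,0,0,-0.001,-0.73,0.05,0,0,-0.001,-0.88,0.05,0,0,-0.001,-1.03,0.05,0,0,-0.002,-1.18,0.05,0,0,-0.002,-1.33]
}}

```text
clock: 9.5
position: [0.4919, 0.0665, 0.1802]
ee_rot: [0.531, 0.848, 0.001, 0.0]
ft_force: [-0.8, 1.1, 1.0]
grip_width: 0.589
```

>>> {"method": "jog_arm", "body": {
  "steps": [0.05,0,0,0,-0.15,0.05,0,0,-0.001,-0.3,0.05,0,0,-0.001,-0.45,0.05,0,0,-0.001,-0.6,0.05,0,0,-0.002,-0.75,0.05,0,0,-0.002,-0.9,0.05,0,0,-0.002,-1.05,0.05,0,0,-0.003,-1.2,0.05,0,0,-0.003,-1.35,0.05,0,0,-0.003,-1.5]
}}

```text
clock: 10.5
position: [0.4925, 0.0665, 0.1835]
ee_rot: [-0.189, 0.982, 0.0, 0.001]
ft_force: [0.4, 1.4, 2.2]
grip_width: 0.584
```

```bash
python3 -c "
from h import *
state()
"
```

```text
t 10.5 pos [0.4925 0.0665 0.1835] yaw_y 111.8 tilt [ 0.002  0.001 -1.   ] j [-0.49  0.09  0.28  1.89 -0.03  1.16  1.75] F [0.43 1.37 2.16] T [ 0.285 -0.237 -0.028] w 0.584
```

>>> {"method": "jog_arm", "body": {
  "steps": [0.05,0,0,0,-0.15,0.05,0,0,0,-0.3,0.05,0,0,-0.001,-0.45,0.05,0,0,-0.001,-0.6,0.05,0,0,-0.001,-0.65,0.05,0,0,-0.001,-0.65,0.05,0,0,-0.001,-0.55,0.05,0,0,-0.001,-0.4,0.05,0,0,-0.02,-0.25,0.05,0,0,-0.04,-0.1]
}}

```text
clock: 11.5
position: [0.4914, 0.0659, 0.2228]
ee_rot: [-0.231, 0.973, -0.0, -0.0]
ft_force: [0.2, 0.7, 0.7]
grip_width: 0.585
```

>>> {"method": "jog_arm", "body": {
  "steps": [0.05,0,0,-0.004,0.15,0.05,0,0,-0.006,0.3,0.05,0,0,-0.006,0.45,0.05,0,0,-0.006,0.6,0.05,0,0,-0.006,0.75,0.05,0,0,-0.006,0.9,0.05,0,0,-0.006,1.05,0.05,0,0,-0.006,1.2,0.05,0,0,-0.006,1.35,0.05,0,0,-0.006,1.5]
}}

```text
clock: 12.5
position: [0.4918, 0.066, 0.2288]
ee_rot: [0.494, 0.869, 0.0, 0.0]
ft_force: [-0.3, 0.5, 0.0]
grip_width: 0.587
```

```bash
python3 -c "
from h import *
snap('wrist','w6');to(.4915,.0668,.1835,-52);measure('w6')
"
```

```text
t 12.55 pos [0.4918 0.066  0.2288] yaw_y 30.2 tilt [ 0.001  0.    -1.   ] j [-0.53  0.05  0.31  1.84 -0.02  1.26  0.32] F [-0.92  0.31 -0.43] T [-0.011 -0.004  0.002] w 0.587
shift [0.0008 0.0001 0.0453] twist 1.435
lid ((490.44219970703125, 70.14879608154297), (148.75852966308594, 203.70352172851562), 18.26787757873535) 0.1103
knob n 1128 ztop [0.1926758  0.19335171]
knob rect ((487.06146240234375, 65.31939697265625), (71.30014038085938, 17.754600524902344), 16.902503967285156) centroid [0.493  0.0671 0.1906] yaw 5.106126757720261
```

>>> {"method": "jog_arm", "body": {
  "steps": [0.05,0,0,0,0.15,0.05,0,0,0,0.3,0.05,0,0,0,0.45,0.05,0,0,0,0.6,0.05,0,0,0,0.75,0.05,0,0,0,0.9,0.05,0,0,0,1.05,0.05,0,0,0,1.2,0.05,0,0,0.01,1.35,0.05,0,0,0.025,1.43]
}}

```text
clock: 13.55
position: [0.4923, 0.0662, 0.2041]
ee_rot: [0.942, 0.334, 0.001, 0.0]
ft_force: [0.2, 0.4, 0.0]
grip_width: 0.588
```

>>> {"method": "jog_arm", "body": {
  "steps": [0.05,0,0,0.013,0,0.05,0,0,0.018,0,0.05,0,0,0.018,-0.1,0.05,0,0,0.018,-0.22,0.05,0,0,0.018,-0.34,0.05,0,0,0.018,-0.46,0.05,0,0,0.018,-0.6,0.05,0,0,0.017,-0.75,0.05,0,0,0.017,-0.9,0.05,0,0,0.017,-1.05]
}}

```text
clock: 14.55
position: [0.4918, 0.0665, 0.1867]
ee_rot: [0.643, 0.766, 0.0, -0.0]
ft_force: [-1.1, 1.5, 0.9]
grip_width: 0.584
```

```bash
python3 -c "
from h import *
state()
"
```

```text
t 14.55 pos [0.4918 0.0665 0.1867] yaw_y 10.0 tilt [ 0.     0.001 -1.   ] j [-0.51  0.09  0.3   1.89 -0.03  1.17 -0.02] F [-1.13  1.45  0.9 ] T [ 0.097  0.123 -0.057] w 0.584
```

>>> {"method": "jog_arm", "body": {
  "steps": [0.05,0,0,0,-0.15,0.05,0,0,-0.001,-0.3,0.05,0,0,-0.001,-0.45,0.05,0,0,-0.001,-0.6,0.05,0,0,-0.001,-0.75,0.05,0,0,-0.002,-0.9,0.05,0,0,-0.002,-1.05,0.05,0,0,-0.002,-1.2,0.05,0,0,-0.003,-1.35,0.05,0,0,-0.003,-1.5]
}}

```text
clock: 15.55
position: [0.4922, 0.0663, 0.1898]
ee_rot: [-0.052, 0.999, 0.0, 0.001]
ft_force: [2.4, 1.1, 1.4]
grip_width: 0.592
```

>>> {"method": "jog_arm", "body": {
  "steps": [0.05,0,0,0,-0.15,0.05,0,0,0,-0.3,0.05,0,0,-0.001,-0.45,0.05,0,0,-0.001,-0.5,0.05,0,0,-0.001,-0.5,0.05,0,0,-0.001,-0.42,0.05,0,0,-0.001,-0.28,0.05,0,0,-0.015,-0.13,0.05,0,0,-0.035,0.02,0.05,0,0,-0.044,0.17]
}}

```text
clock: 16.55
position: [0.4922, 0.0662, 0.235]
ee_rot: [0.041, 0.999, 0.0, 0.001]
ft_force: [0.7, 0.1, 0.3]
grip_width: 0.588
```

```bash
python3 -c "
from h import *
snap('wrist','w7');to(.4915,.0668,.1895,-80);measure('w7')
"
```

```text
t 16.6 pos [0.4926 0.0662 0.2359] yaw_y 84.7 tilt [ 0.003  0.001 -1.   ] j [-0.45  0.05  0.24  1.82 -0.01  1.27  1.26] F [0.76 0.38 0.39] T [ 0.032 -0.032 -0.005] w 0.584
shift [0.0012 0.0004 0.0464] twist 2.875
lid ((490.4114685058594, 67.96698760986328), (147.33737182617188, 210.8013458251953), 18.13123893737793) 0.1103
knob n 713 ztop [0.19906169 0.1996041 ]
knob rect ((491.3320007324219, 66.1433334350586), (55.13663864135742, 60.88875198364258), 29.94213104248047) centroid [0.4996 0.0636 0.1979] yaw 161.56660201377764
```

View pics/w7.png

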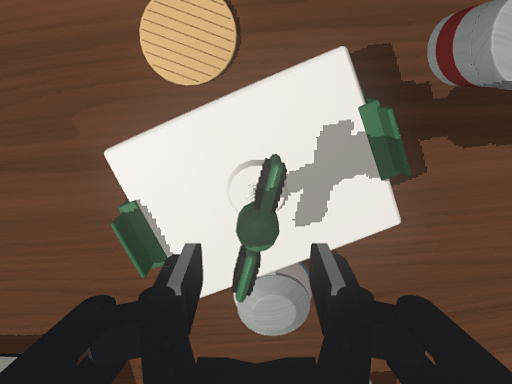

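The wing now runs from (277,160) to (240,298), which puts it at about 162° with about 36° to go. The press hasn't moved. The last stroke will be slow.

>>> {"method": "jog_arm", "body": {
  "steps": [0.05,0,0,0,0.15,0.05,0,0,0,0.3,0.05,0,0,0,0.45,0.05,0,0,0,0.6,0.05,0,0,0,0.75,0.05,0,0,0,0.9,0.05,0,0,0,1.05,0.05,0,0,0,1.2,0.05,0,0,0,1.35,0.05,0,0,0,1.5]
}}

```text
clock: 17.6
position: [0.4915, 0.0661, 0.2329]
ee_rot: [0.71, 0.704, -0.0, -0.0]
ft_force: [-0.1, -0.2, 0.2]
grip_width: 0.582
```

>>> {"method": "jog_arm", "body": {
  "steps": [0.05,0,0,0,0.15,0.05,0,0,0,0.3,0.05,0,0,0,0.45,0.05,0,0,0,0.6,0.05,0,0,0,0.75,0.05,0,0,0,0.9,0.05,0,0,0.01,1.05,0.05,0,0,0.027,1.2,0.05,0,0,0.04,1.23,0.05,0,0,0.045,1.23]
}}

```text
clock: 18.6
position: [0.4909, 0.066, 0.1867]
ee_rot: [0.986, 0.169, -0.001, 0.0]
ft_force: [-0.6, 0.1, 0.3]
grip_width: 0.585
```

```bash
python3 -c "
from h import *
to(.4915,.0668,.1895,-22)
"
```

```text
t 18.6 pos [0.4909 0.066  0.1867] yaw_y -70.5 tilt [-0.002 -0.001 -1.   ] j [-0.52  0.09  0.31  1.89 -0.03  1.17 -1.43] F [-0.65  0.14  0.25] T [ 0.041 -0.034 -0.004] w 0.585
shift [ 0.0009 -0.0005 -0.0028] twist -0.847
```

>>> {"method": "jog_arm", "body": {
  "steps": [0.05,0,0,0,-0.1,0.05,0,0,-0.001,-0.2,0.05,0,0,-0.001,-0.29,0.05,0,0,-0.001,-0.38,0.05,0,0,-0.002,-0.47,0.05,0,0,-0.002,-0.56,0.05,0,0,-0.002,-0.65,0.05,0,0,-0.002,-0.73,0.05,0,0,-0.002,-0.79,0.05,0,0,-0.002,-0.81]
}}

```text
clock: 19.6
position: [0.4919, 0.0665, 0.1906]
ee_rot: [0.839, 0.545, 0.0, -0.0]
ft_force: [0.2, 1.1, 1.4]
grip_width: 0.584
```

```bash
python3 -c "
from h import *
state()
snap('wrist','w8');measure('w8');state()
"
```

```text
t 19.6 pos [0.4919 0.0665 0.1906] yaw_y -24.0 tilt [ 0.001  0.001 -1.   ] j [-0.48  0.09  0.27  1.88 -0.02  1.17 -0.62] F [0.15 1.14 1.35] T [ 0.209  0.087 -0.011] w 0.584
lid ((492.82867431640625, 64.04104614257812), (147.77157592773438, 204.0452880859375), 18.223949432373047) 0.1104
knob n 2499 ztop [0.19980453 0.20045073]
knob rect ((489.2129211425781, 67.38867950439453), (19.34817123413086, 55.42811965942383), 87.17176818847656) centroid [0.4884 0.0671 0.1977] yaw 10.791002187188184
t 19.65 pos [0.4919 0.0665 0.1906] yaw_y -24.1 tilt [ 0.001  0.    -1.   ] j [-0.48  0.09  0.27  1.88 -0.02  1.17 -0.62] F [0.6  0.8  0.93] T [ 0.261  0.026 -0.037] w 0.587
```

View pics/w8.png

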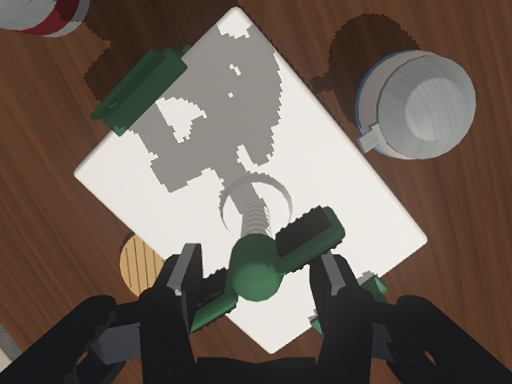

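>>> {"method": "jog_arm", "body": {
  "steps": [0.05,0,0,0,-0.02,0.05,0,0,0,-0.04,0.05,0,0,0,-0.06,0.05,0,0,0,-0.075,0.05,0,0,0,-0.085,0.05,0,0,0,-0.095,0.05,0,0,0,-0.1,0.05,0,0,0,-0.105,0.05,0,0,0,-0.11,0.05,0,0,0,-0.11]
}}

```text
clock: 20.65
position: [0.4916, 0.0662, 0.1903]
ee_rot: [0.809, 0.588, 0.0, -0.0]
ft_force: [-0.1, 1.0, 2.0]
grip_width: 0.591
```

```bash
python3 -c "
from h import *
state()
snap('wrist','w9');measure('w9');state()
"
```

```text
t 20.65 pos [0.4916 0.0662 0.1903] yaw_y -18.0 tilt [ 0.  0. -1.] j [-0.48  0.09  0.27  1.89 -0.02  1.17 -0.52] F [-0.1   1.04  2.03] T [0.257 0.002 0.005] w 0.591
lid ((492.3482360839844, 64.76380920410156), (147.94532775878906, 206.31124877929688), 18.133378982543945) 0.1104
knob n 2569 ztop [0.20005553 0.20074466]
knob rect ((497.0050354003906, 67.58806610107422), (70.85383605957031, 19.25379753112793), 3.013028860092163) centroid [0.4887 0.0669 0.198 ] yaw 16.921017678067955
t 20.7 pos [0.4916 0.0662 0.1903] yaw_y -18.0 tilt [-0.  0. -1.] j [-0.48  0.09  0.27  1.89 -0.02  1.17 -0.52] F [-0.18  1.04  0.6 ] T [ 0.289  0.018 -0.036] w 0.588
```

>>> {"method": "jog_arm", "body": {
  "steps": [0.05,0,0,0,-0.004,0.05,0,0,0,-0.008,0.05,0,0,0,-0.012,0.05,0,0,0,-0.016,0.05,0,0,0,-0.02,0.05,0,0,0,-0.023,0.05,0,0,0,-0.026,0.05,0,0,0,-0.03,0.05,0,0,0,-0.03,0.05,0,0,0,-0.03]
}}

```text
clock: 21.7
position: [0.4916, 0.0665, 0.1903]
ee_rot: [0.8, 0.6, 0.0, -0.0]
ft_force: [-0.4, 4.9, 1.2]
grip_width: 0.582
```

```bash
python3 -c "
from h import *
state()
snap('wrist','w10');measure('w10');state()
"
```

```text
t 21.7 pos [0.4916 0.0665 0.1903] yaw_y -16.3 tilt [-0.  0. -1.] j [-0.48  0.09  0.26  1.89 -0.02  1.17 -0.49] F [-0.37  4.87  1.2 ] T [ 1.024  0.2   -0.279] w 0.582
lid ((491.5107727050781, 67.58485412597656), (147.6707305908203, 198.4393310546875), 18.061426162719727) 0.1104
knob n 2630 ztop [0.20006953 0.20081375]
knob rect ((490.559814453125, 66.91312408447266), (57.841514587402344, 19.205448150634766), 4.145195484161377) centroid [0.4891 0.067  0.198 ] yaw 17.352870238511514
t 21.75 pos [0.4916 0.0665 0.1903] yaw_y -16.3 tilt [ 0.     0.001 -1.   ] j [-0.48  0.09  0.26  1.89 -0.02  1.17 -0.49] F [-1.12  4.6   1.64] T [ 1.115  0.082 -0.277] w 0.583
```

The stop is clear: at a wing yaw of about 18° (along the press x axis), Tz jumped to -0.28 N m and F to about 5 N, and the knob top is at 0.200. I'll back off, lift and close the fingers.

>>> {"method": "jog_arm", "body": {
  "steps": [0.05,0,0,0,0.08,0.05,0,0,0,0.18,0.05,0,0,-0.005,0.25,0.05,0,0,-0.025,0.25,0.05,0,0,-0.045,0.25,0.05,0,0,-0.06,0.25,0.0,0,0,-0.065,0.1,0.0,0,0,-0.065,-0.05,0.0,0,0,-0.065,-0.2,0.0,0,0,-0.065,-0.35]
}}

```text
clock: 22.75
position: [0.4916, 0.065, 0.255]
ee_rot: [0.682, 0.732, -0.001, 0.0]
ft_force: [-0.6, 0.3, 0.5]
grip_width: 0.0
```

```bash
python3 -c "
from h import *
o,R=state()
snap('wrist','w11');snap('side','s11');snap('scene','c11');measure('w11')
c=manip.calibration('wrist'); o,R=state(); W=c['world_to_cam']; print('cam in tool',R.T@(-W[:3,:3].T@W[:3,3]-o['position']))
ex=np.array([np.cos(np.radians(18.2)),np.sin(np.radians(18.2))]); ey=np.array([-ex[1],ex[0]]); C=np.array([.4915,.067])
to(*(C+.075*ey),.255,18.2)
for n in ['scene','side']:
  im,d,cc=load({'scene':'c11','side':'s11'}[n])
  v,u=np.nonzero(d>0); P=pts(np.c_[u,v],d,cc); l=np.c_[(P[:,:2]-C)@ex,(P[:,:2]-C)@ey]
  k=(abs(P[:,2]-.11)<.005)&(abs(l[:,0])<.085)&(abs(l[:,1])<.115); print(n,cv2.minAreaRect((P[k,:2]*1000).astype(np.float32)))
a=load('s11')[0][130:250,160:280]; cv2.imwrite('pics/s11c.png',cv2.resize(a[:,:,::-1],None,fx=5,fy=5,interpolation=cv2.INTER_CUBIC))
"
```

```text
t 22.75 pos [0.4916 0.065  0.255 ] yaw_y 4.0 tilt [-0.    -0.001 -1.   ] j [-0.48  0.03  0.26  1.8  -0.01  1.31 -0.14] F [-0.65  0.3   0.51] T [-0.014 -0.003  0.049] w 0.0
lid ((491.1915588378906, 67.7783203125), (148.36451721191406, 210.9755401611328), 18.22942543029785) 0.1104
knob n 1057 ztop [0.20046918 0.20125596]
knob rect ((491.708251953125, 66.43470764160156), (80.20268249511719, 17.12749671936035), 8.432215690612793) centroid [0.4909 0.0664 0.1988] yaw 18.06074691444033
t 22.9 pos [0.4916 0.0654 0.2551] yaw_y 3.5 tilt [-0.    -0.001 -1.   ] j [-0.48  0.03  0.26  1.8  -0.01  1.31 -0.15] F [ 0.03  0.97 -0.01] T [0.012 0.003 0.01 ] w -0.0
cam in tool [ 0.07760545 -0.00045475 -0.12595508]
t 22.9 pos [0.4916 0.0654 0.2551] yaw_y 3.5 tilt [-0.    -0.001 -1.   ] j [-0.48  0.03  0.26  1.8  -0.01  1.31 -0.15] F [ 0.03  0.97 -0.01] T [0.012 0.003 0.01 ] w -0.0
shift [ 0.0742 -0.019   0.    ] twist -0.257
scene ((492.0928649902344, 68.37185668945312), (151.7458953857422, 214.58526611328125), 17.850862503051758)
side ((490.8636779785156, 67.41780090332031), (150.0796661376953, 215.15487670898438), 18.162490844726562)
```

View pics/w11.png

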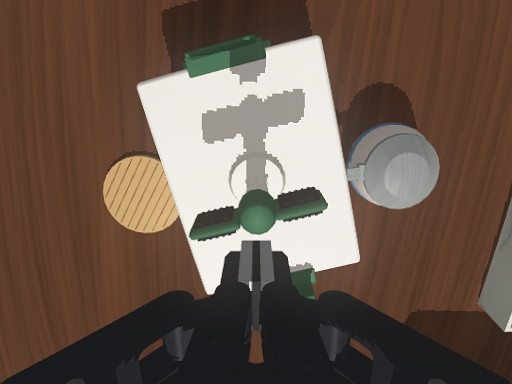

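View pics/s11c.png

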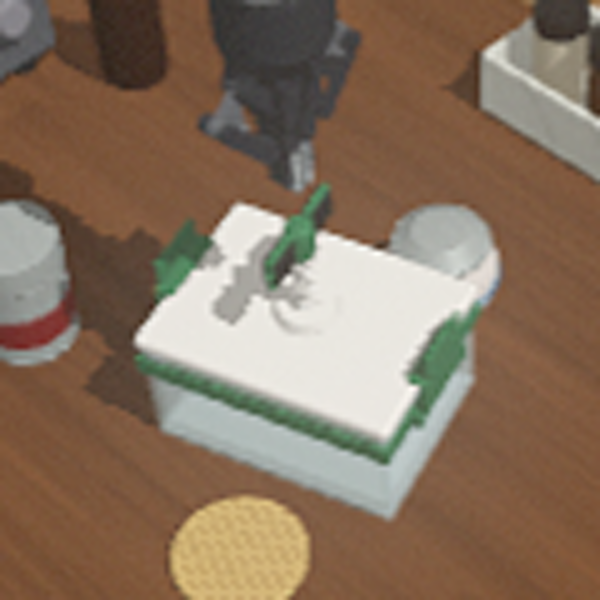

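The wings are parallel to the press's short side (yaw 18.1° against a lid yaw of 18.2°), the knob is at its stop, and the press is in place. Next I check the tip length from depth before the clip push.

```bash
python3 -c "
from h import *
im,d,c=load('w11'); o,R=state()
v,u=np.nonzero((d>0)&(d<.2)); P=pts(np.c_[u,v],d,c); l=(P-np.array([.4916,.0652,.255]))@R
k=(abs(l[:,1])<.03)&(l[:,2]>-.03)&(l[:,2]<.045); 
print('tip z max',l[k,2].max(), np.percentile(l[k],[0,100],axis=0))
t=k&(l[:,2]>l[k,2].max()-.006);print(np.percentile(l[t],[0,50,100],axis=0))
"
```

```text
t 22.9 pos [0.4916 0.0654 0.2551] yaw_y 3.5 tilt [-0.    -0.001 -1.   ] j [-0.48  0.03  0.26  1.8  -0.01  1.31 -0.15] F [ 0.03  0.97 -0.01] T [0.012 0.003 0.01 ] w -0.0
tip z max 0.013040574752163291 [[-0.0120238  -0.02999692 -0.02999918]
 [ 0.01375194  0.02942423  0.01304057]]
[[ 0.00591563 -0.01318417  0.00704107]
 [ 0.01005813 -0.00048567  0.00895697]
 [ 0.01091893  0.01190762  0.01304057]]
```

>>> {"method": "jog_arm", "body": {
  "steps": [0,0.008,-0.002,0,-0.05,0,0.025,-0.006,0,-0.12,0,0.045,-0.012,0,-0.2,0,0.062,-0.016,0,-0.25,0,0.072,-0.019,0,-0.257,0,0.0742,-0.019,0,-0.257,0,0.0742,-0.019,0.015,-0.257,0,0.0742,-0.019,0.045,-0.257,0,0.0742,-0.019,0.07,-0.257,0,0.0742,-0.019,0.085,-0.257]
}}

```text
clock: 23.9
position: [0.4674, 0.1377, 0.1684]
ee_rot: [0.586, 0.81, -0.001, -0.0]
ft_force: [0.1, -0.4, 0.7]
grip_width: -0.0
```

```bash
python3 -c "
from h import *
snap('wrist','w12');snap('side','s12');snap('scene','c12')
ex=np.array([np.cos(np.radians(18.2)),np.sin(np.radians(18.2))]); ey=np.array([-ex[1],ex[0]]); C=np.array([.4915,.067])
to(*(C+.075*ey),.139,18.2)
o=manip.get_obs(); print('press-y of tcp',(o['position'][:2]-C)@ey,(o['position'][:2]-C)@ex)
a=load('s12')[0][130:250,160:280]; cv2.imwrite('pics/s12c.png',cv2.resize(a[:,:,::-1],None,fx=5,fy=5,interpolation=cv2.INTER_CUBIC))
"
```

```text
t 24.05 pos [0.4678 0.1381 0.1698] yaw_y 18.3 tilt [-0.001 -0.001 -1.   ] j [-0.56  0.09  0.18  1.92 -0.02  1.13 -0.05] F [0.14 0.6  0.07] T [-0.016 -0.023 -0.041] w 0.004
shift [0.0001 0.0004 0.0308] twist 0.002
press-y of tcp 0.07494692485143334 -0.0003556981846076847
```

View pics/w12.png

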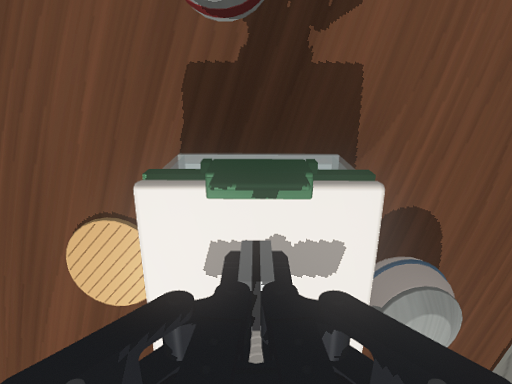

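View pics/s12c.png

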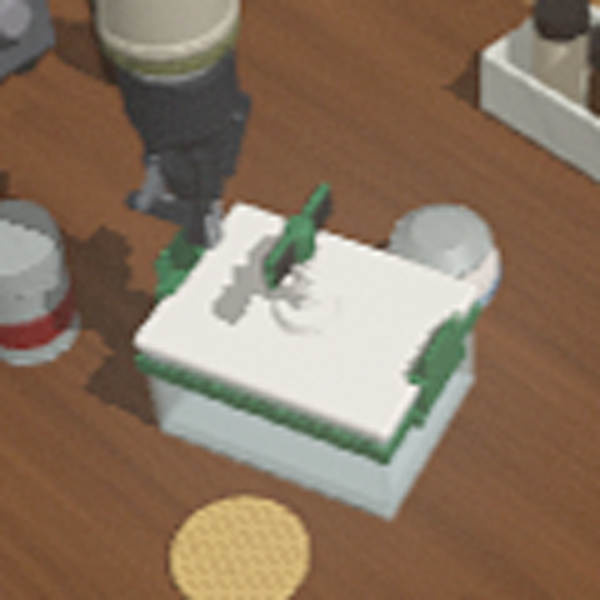

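The fingertip at (256,245) is centred on the +y tab, which spans (205–315,175). I'll descend and push it outward.

>>> {"method": "jog_arm", "body": {
  "steps": [0,0,0,0.012,0,0,0,0,0.026,0,0,0,0,0.031,0,0,0.004,0,0.031,0,0,0.009,0,0.031,0,0,0.014,0,0.031,0,0,0.018,0,0.031,0,0,0.022,0,0.031,0,0,0.026,0,0.031,0,0,0.03,0,0.031,0]
}}

```text
clock: 25.05
position: [0.4583, 0.1677, 0.1393]
ee_rot: [0.585, 0.811, -0.0, -0.0]
ft_force: [-0.2, -1.2, 0.3]
grip_width: 0.0
```

>>> {"method": "jog_arm", "body": {
  "steps": [0,0.005,0,0,0,0,0.01,0,0,0,0,0.014,0,0.001,0,0,0.018,0,0.004,0,0,0.022,0,0.006,0,0,0.026,0,0.008,0,0,0.028,0,0.009,0,0,0.028,0,0.009,0,0,0.028,0,0.009,0,0,0.028,0,0.009,0]
}}

```text
clock: 26.05
position: [0.4496, 0.194, 0.1304]
ee_rot: [0.585, 0.811, 0.0, -0.0]
ft_force: [0.0, -0.3, -0.4]
grip_width: 0.001
```

```bash
python3 -c "
from h import *
snap('wrist','w13');snap('side','s13');state()
a=load('s13')[0][130:250,160:280]; cv2.imwrite('pics/s13c.png',cv2.resize(a[:,:,::-1],None,fx=5,fy=5,interpolation=cv2.INTER_CUBIC))
"
```

```text
t 26.15 pos [0.4496 0.194  0.1304] yaw_y 18.4 tilt [ 0.  0. -1.] j [-0.62  0.14  0.13  1.96 -0.02  1.04 -0.16] F [ 0.81  1.62 -0.41] T [-0.023 -0.019 -0.049] w 0.002
```

View pics/w13.png

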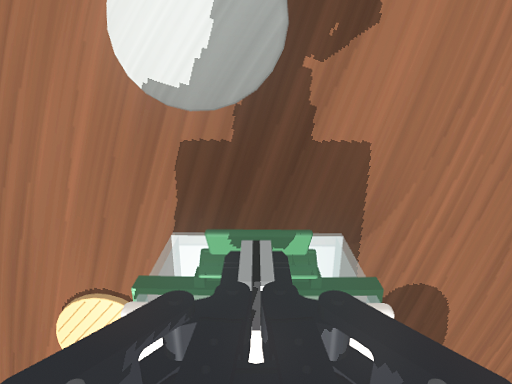

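View pics/s13c.png

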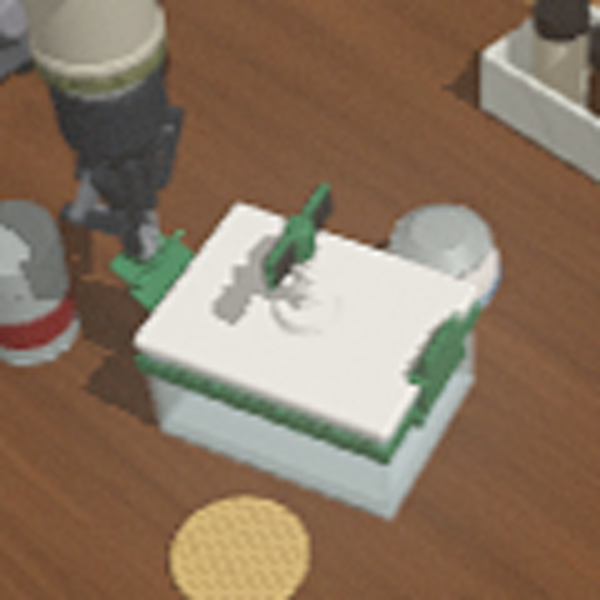

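The +y clip is swung well outward, with its tab seen at (258,242) clear of the lid. I'll lift and cross over to the -y end.

>>> {"method": "jog_arm", "body": {
  "steps": [0,-0.002,0,-0.005,0,0,-0.003,0,-0.03,0,0,-0.003,0,-0.07,0,0,-0.003,0,-0.105,0,0,-0.005,0,-0.124,0,0,-0.02,0,-0.126,0,0,-0.05,0,-0.126,0,0,-0.09,0,-0.126,0,0,-0.13,0,-0.126,0,0,-0.165,0,-0.126,0]
}}

```text
clock: 27.15
position: [0.5021, 0.0352, 0.2569]
ee_rot: [0.585, 0.811, 0.0, 0.0]
ft_force: [-0.5, 0.2, 0.1]
grip_width: -0.001
```

>>> {"method": "jog_arm", "body": {
  "steps": [0,-0.025,0,0,0,0,-0.038,0,0,0,0,-0.042,0,0,0,0,-0.042,0,0,0,0,-0.042,0,0,0,0,-0.042,0,0.01,0,0,-0.042,0,0.03,0,0,-0.042,0,0.055,0,0,-0.042,0,0.07,0,0,-0.042,0,0.075,0]
}}

```text
clock: 28.15
position: [0.5137, -0.0016, 0.1791]
ee_rot: [0.584, 0.812, -0.001, -0.001]
ft_force: [-0.1, -0.2, -0.0]
grip_width: -0.003
```

```bash
python3 -c "
from h import *
snap('side','s14');snap('scene','c14')
ex=np.array([np.cos(np.radians(18.2)),np.sin(np.radians(18.2))]); ey=np.array([-ex[1],ex[0]]); C=np.array([.4915,.067])
to(*(C-.075*ey),.139,18.2)
o=manip.get_obs(); print('press-y of tcp',(o['position'][:2]-C)@ey,(o['position'][:2]-C)@ex)
a=load('s14')[0][130:250,160:280]; cv2.imwrite('pics/s14c.png',cv2.resize(a[:,:,::-1],None,fx=5,fy=5,interpolation=cv2.INTER_CUBIC))
a=load('c14')[0][150:260,220:360]; cv2.imwrite('pics/c14c.png',cv2.resize(a[:,:,::-1],None,fx=5,fy=5,interpolation=cv2.INTER_CUBIC))
"
```

```text
t 28.25 pos [ 0.5145 -0.0018  0.1806] yaw_y 18.5 tilt [-0.001 -0.    -1.   ] j [-0.4   0.14  0.34  1.86 -0.05  1.16  0.28] F [ 0.18 -0.29  0.96] T [-0.019 -0.019  0.043] w -0.0
shift [-0.0024 -0.0003  0.0416] twist 0.005
press-y of tcp -0.07257403656032252 0.00035799616780911927
```

View pics/s14c.png

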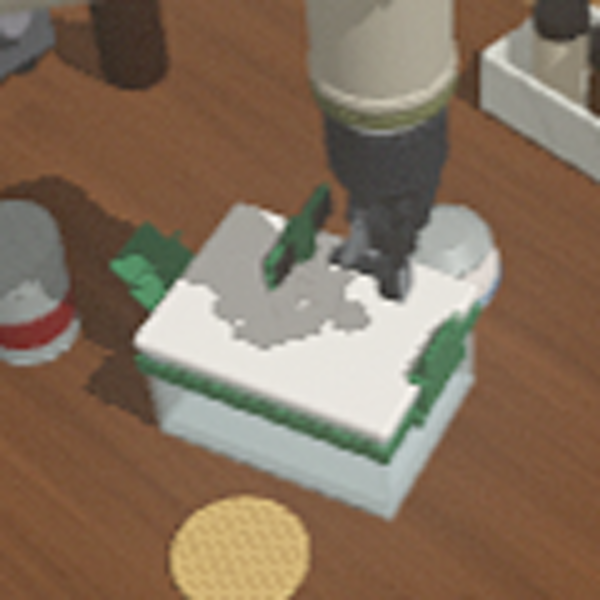

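View pics/c14c.png

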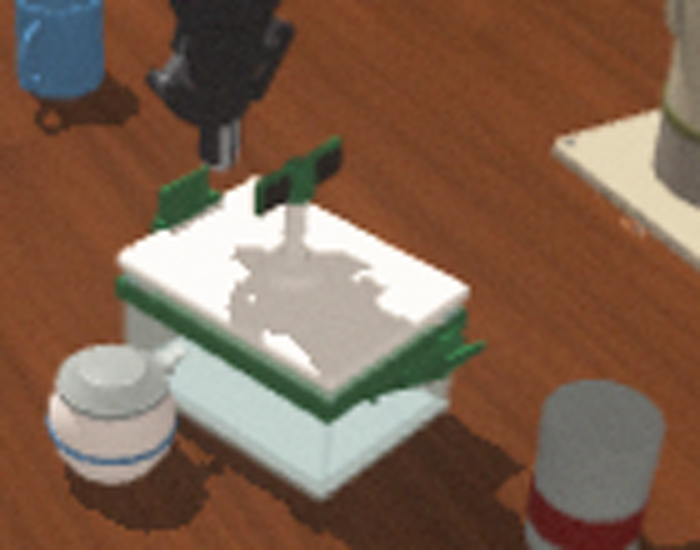

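The gripper is over the lid between the knob and the -y tab, and the +y clip has stayed open. I'll repeat the push in -x.

>>> {"method": "jog_arm", "body": {
  "steps": [0,-0.002,0,0.012,0,0,-0.003,0,0.03,0,0,-0.003,0,0.0415,0,0,-0.006,0,0.0415,0,0,-0.011,0,0.0415,0,0,-0.016,0,0.0415,0,0,-0.02,0,0.0415,0,0,-0.024,0,0.0415,0,0,-0.028,0,0.0415,0,0,-0.032,0,0.0415,0]
}}

```text
clock: 29.25
position: [0.5252, -0.0329, 0.1398]
ee_rot: [0.585, 0.811, 0.0, -0.0]
ft_force: [-0.0, 0.8, -0.7]
grip_width: -0.004
```

>>> {"method": "jog_arm", "body": {
  "steps": [0,-0.005,0,0,0,0,-0.01,0,0,0,0,-0.014,0,0.001,0,0,-0.018,0,0.004,0,0,-0.022,0,0.006,0,0,-0.026,0,0.008,0,0,-0.028,0,0.009,0,0,-0.028,0,0.009,0,0,-0.028,0,0.009,0,0,-0.028,0,0.009,0]
}}

```text
clock: 30.25
position: [0.5341, -0.0591, 0.1309]
ee_rot: [0.585, 0.811, 0.0, 0.0]
ft_force: [-1.2, 0.5, 0.1]
grip_width: 0.001
```

>>> {"method": "jog_arm", "body": {
  "steps": [0,0.002,0,-0.005,0,0,0.003,0,-0.03,0,0,0.003,0,-0.07,0,0,0.003,0,-0.11,0,0,0.003,0,-0.14,0,0,0.003,0,-0.165,0,0,-0.02,0,-0.18,0,0,-0.06,0,-0.18,0,0,-0.1,0,-0.18,0,0,-0.12,0,-0.18,0]
}}

```text
clock: 31.25
position: [0.5719, -0.1765, 0.3114]
ee_rot: [0.586, 0.81, -0.0, 0.001]
ft_force: [0.5, -0.2, 0.0]
grip_width: -0.0
```

```bash
python3 -c "
from h import *
snap('side','s15');snap('scene','c15');snap('wrist','w15');state();measure('w15')
ex=np.array([np.cos(np.radians(18.2)),np.sin(np.radians(18.2))]); ey=np.array([-ex[1],ex[0]]); C=np.array([.4915,.067])
for n in ['s15','c15']:
  im,d,cc=load(n); hsv=cv2.cvtColor(im,cv2.COLOR_RGB2HSV)
  v,u=np.nonzero(d>0); P=pts(np.c_[u,v],d,cc); l=np.c_[(P[:,:2]-C)@ex,(P[:,:2]-C)@ey]
  k=(abs(P[:,2]-.11)<.005)&(hsv[v,u,1]<50)&(abs(l[:,0])<.085)&(abs(l[:,1])<.115); print(n,cv2.minAreaRect((P[k,:2]*1000).astype(np.float32)))
  k=(np.hypot(*l.T)<.05)&(P[:,2]>.175); k&=P[:,2]<.21; q=l[k]; w,V=np.linalg.eigh(np.cov(q.T)); print('knob yaw rel',np.degrees(np.arctan2(V[1,1],V[0,1])), np.percentile(P[k,2],98))
  g=(hsv[v,u,0]>50)&(hsv[v,u,0]<90)&(hsv[v,u,1]>70)
  for s in (1,-1):
    k=g&(s*l[:,1]>.108)&(s*l[:,1]<.17)&(abs(l[:,0])<.03)&(P[:,2]>.06)&(P[:,2]<.16); print('clip',s,k.sum(),'outmost',np.abs(l[k,1]).max(),'zmax',P[k,2].max())
a=load('s15')[0][130:250,160:280]; cv2.imwrite('pics/s15c.png',cv2.resize(a[:,:,::-1],None,fx=5,fy=5,interpolation=cv2.INTER_CUBIC))
a=load('c15')[0][150:260,220:360]; cv2.imwrite('pics/c15c.png',cv2.resize(a[:,:,::-1],None,fx=5,fy=5,interpolation=cv2.INTER_CUBIC))
"
```

```text
t 31.4 pos [ 0.5718 -0.1742  0.3108] yaw_y 18.3 tilt [-0. -0. -1.] j [-0.17  0.26  0.49  1.46 -0.12  1.45  0.63] F [0.34 0.51 0.33] T [-0.005 -0.034 -0.02 ] w -0.001
lid ((0.0, 0.0), (0.0, 0.0), 0.0) nan
knob n 0 ztop h.py:34: RuntimeWarning: Mean of empty slice.
  r=cv2.minAreaRect((P[k,:2]*1000).astype(np.float32)); print('lid',r,P[k,2].mean().round(4))
  ret = ret.dtype.type(ret / rcount)
Traceback (most recent call last):
  File "h.py", line 38, in measure
    t=q[q[:,2]>np.percentile(q[:,2],98)-.006]
               ~~~~~~~~~~~~~^^^^^^^^^^^
IndexError: index -1 is out of bounds for axis 0 with size 0
```

The wrist camera no longer sees the press, so I'm using the fixed-camera pictures already saved.

```bash
python3 -c "
from h import *
ex=np.array([np.cos(np.radians(18.2)),np.sin(np.radians(18.2))]); ey=np.array([-ex[1],ex[0]]); C=np.array([.4915,.067])
for n in ['side0','s15','scene0','c15']:
  im,d,cc=load(n); hsv=cv2.cvtColor(im,cv2.COLOR_RGB2HSV)
  v,u=np.nonzero(d>0); P=pts(np.c_[u,v],d,cc); l=np.c_[(P[:,:2]-C)@ex,(P[:,:2]-C)@ey]
  k=(abs(P[:,2]-.11)<.005)&(hsv[v,u,1]<50)&(abs(l[:,0])<.085)&(abs(l[:,1])<.115); print(n,cv2.minAreaRect((P[k,:2]*1000).astype(np.float32)))
  k=(np.hypot(*l.T)<.05)&(P[:,2]>.175); k&=P[:,2]<.21; q=l[k]; w,V=np.linalg.eigh(np.cov(q.T)); print('knob yaw rel',np.degrees(np.arctan2(V[1,1],V[0,1])), np.percentile(P[k,2],98))
  g=(hsv[v,u,0]>50)&(hsv[v,u,0]<90)&(hsv[v,u,1]>70)
  for s in (1,-1):
    k=g&(s*l[:,1]>.1)&(s*l[:,1]<.18)&(abs(l[:,0])<.03)&(P[:,2]>.06)&(P[:,2]<.16); print('clip',s,k.sum(),'outmost',np.abs(l[k,1]).max(),'zmax',P[k,2].max())
a=load('s15')[0][130:250,160:280]; cv2.imwrite('pics/s15c.png',cv2.resize(a[:,:,::-1],None,fx=5,fy=5,interpolation=cv2.INTER_CUBIC))
a=load('c15')[0][150:260,220:360]; cv2.imwrite('pics/c15c.png',cv2.resize(a[:,:,::-1],None,fx=5,fy=5,interpolation=cv2.INTER_CUBIC))
"
```

```text
side0 ((490.2425231933594, 67.51522827148438), (149.68960571289062, 198.48509216308594), 18.370946884155273)
knob yaw rel -166.23947333098414 0.1810177661348058
clip 1 53 outmost 0.10736384498599973 zmax 0.14024358454321728
clip -1 70 outmost 0.10720801384386043 zmax 0.13586698538631536
s15 ((491.6832275390625, 67.40080261230469), (150.96194458007812, 199.1749267578125), 18.065208435058594)
knob yaw rel 179.38633569216253 0.2008822370824182
clip 1 111 outmost 0.1458719073656648 zmax 0.11693637791005917
clip -1 94 outmost 0.14593640340461872 zmax 0.1174666384669919
scene0 ((491.5201416015625, 70.51883697509766), (151.80770874023438, 206.403564453125), 17.732196807861328)
knob yaw rel -164.8933829002892 0.18135551573967507
clip 1 129 outmost 0.10958520003492567 zmax 0.13782156852580818
clip -1 62 outmost 0.10897994242752769 zmax 0.1378975834444206
c15 ((492.9150390625, 69.01472473144531), (148.29576110839844, 200.3844757080078), 18.059066772460938)
knob yaw rel 179.06641811555824 0.20165982636230864
clip 1 94 outmost 0.14757160953661394 zmax 0.11768047352205491
clip -1 110 outmost 0.14862021820133162 zmax 0.11867843454594207
```

View pics/s15c.png

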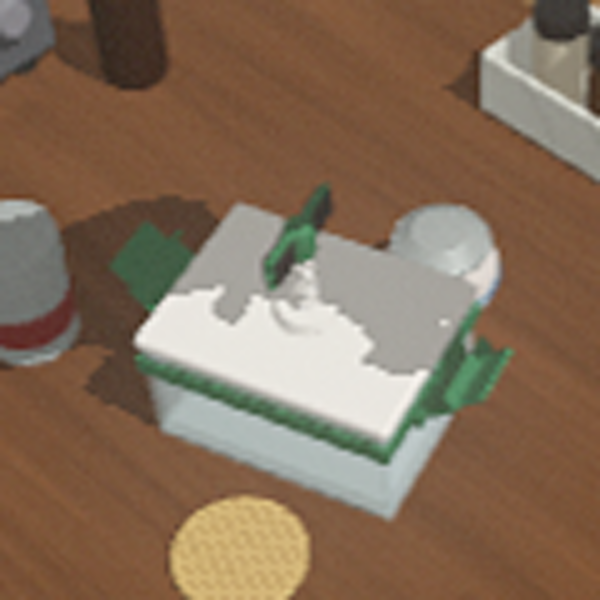

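View pics/c15c.png

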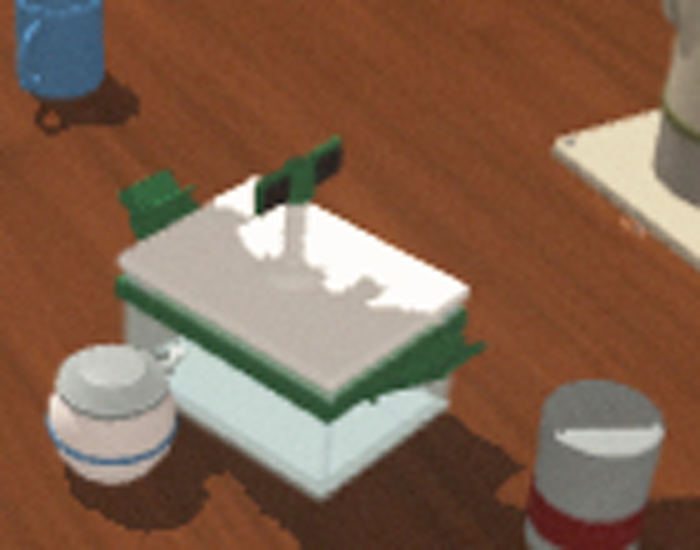

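```bash
python3 -c "
from h import *
print(manip.hand_in()); state()"
```

```text
the job is handed in; nothing more can be done
None
the job is handed in; nothing more can be done
```

The press is ready to open: the plate is wound all the way up, the knob is at its stop, and both clips are pushed clear of the lid. I handed the job in at about 31 s; no verdict is reported.

- **Knob:** I turned it about 1.46 turns anticlockwise in four strokes. The jaws stayed at a fixed width astride the hub, with one fingertip pushing each wing, so nothing was pinched. At the stop the force rose to about 5 N and the moment to about 0.28 N m. The wings lie along the press's x within about 1°, and the knob top went from 0.180 to 0.200 m.
- **Clips:** Only after that did I push the two tabs outward with the closed fingertips. Both ended at about 0.86 rad by the camera depth, past the 0.6 rad needed, and stayed there after I withdrew.
- **Press and other things:** The lid's position and yaw measured the same before and after, within about 2 mm and 0.5° on the more reliable views. The scene camera's lid fit scattered a little more, up to 3 mm. The coaster, sugar pot and tea tin look unmoved in the last close-ups, but I did not measure them again. I did not recheck the egg holder, mug, soy bottle and salt jar; the arm did not go near them.
- **Failed check:** The last wrist-camera measurement gave nothing because the arm had already moved off the press. The final figures come from the two fixed cameras.

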